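Undo the leak-test pot and hold its lid at the balance point

TASK

Open the small leak-test pot: unscrew the knurled nut on its swing bolt (anticlockwise seen from above; it is captive and stays on the bolt) until it clears the lips of the lid's fork, and swing the bolt outward out of the fork so that it lies down in front of the pot. Then raise the lid by its ball lever to its balance point, where it wants to fall neither shut nor over backwards, and finish while still holding the lever there, at rest: the lid has no stay and a colleague is about to wipe the seal. Never let the lid slam shut or tip over backwards, and leave the other things on the bench where they are.

Things in the scene. Friction and masses are not known exactly. Their poses are not given: they have to be found in the camera images.
- pot: round aluminium leak-test pot fixed to the bench, 120 mm across, lid top 85 mm above the bench (sight-glass ring 5 mm higher). Origin: centre of its underside; z up, x from the swing bolt (front, -x) to the hinge (back, +x), y to the left seen from the front. A stub port sticks out 95 mm from the centre to the right (-y), 14 to 54 mm above the bench. Place and heading vary.
- nut_grip (a point): centre of the nut's knurled head, an upright steel cylinder 29 mm across and 24 mm high; at the start at the pot's x = -72, y = 0 mm, about 105 mm above the bench. The lid's fork and lips reach up to 18 mm below this point, so fingertips may go down to 12 mm below it. Moves with nut and bolt.
- knurled_nut (a joint): angle of the nut on the bolt, rad: starts at 0 to 0.5, grows anticlockwise seen from above, stops at 4.4. It rises 1.6 mm per rad (quick thread, 10 mm a turn). Its washer sits behind two 2 mm lips at the open end of the lid's fork and clears them from about 2.4 rad; turn it to 2.8 or more. Torque 0.06 N m; it stays where it is left.
- swing_bolt (a joint): tilt of the eye bolt about its pin, rad: 0 upright in the fork, grows as it swings outward (towards the pot's -x), stops at 1.5 (nearly level). Once leaned out more than about 0.1 it falls the rest of the way by itself.
- bolt_pin (a point): centre of the swing bolt's pin, on the pot at x = -72, y = 0, z = 30 mm; the pin runs along the pot's y. The nut head's centre is 75 mm above it at the start.
- lid (a joint): opening angle of the lid, rad: 0 shut, grows as the front edge rises, stop at 1.95. It weighs 0.35 to 0.55 kg; shut, its centre of mass lies 69 mm in front of the hinge pin and 17 mm above it, so it balances at 1.33 rad (76 degrees open, 14 short of upright): below that it falls shut, beyond it over backwards. The hinge is nearly free.
- lid_hinge (a point): middle of the lid's hinge pin, on the pot at x = 76, y = 0, z = 60 mm; the pin runs along the pot's y.
- lever_ball (a point): centre of the black ball, 29 mm across, on the lid's lever: a thin cranked steel rod screwed into the lid's rim to the left of the bolt; its last 30 mm run straight forward. Lid shut: at the pot's x = -106, y = 62, z = 79 mm, i.e. 182 mm in front of the hinge axis and 19 mm above it. Turns with the lid; pinched along the pot's y the ball can pivot between the fingers.
- swab_jar: clear jar of cotton swabs, 55 mm across, 82 mm tall, right of the pot; bystander, origin at the centre of its underside
- alcohol_dropper: brown dropper bottle, 33 mm across, 105 mm tall, right of the pot; bystander, origin at the centre of its underside
- tweezers: fine tweezers lying flat, 118 mm long, right of the pot; bystander, origin at the centre of its underside
- screwdriver: small screwdriver, 132 mm long, lying at the front left; bystander, origin at the centre of its underside
- slide_box: small flat blue box, 82 x 34 x 12 mm, at the back; bystander, origin at the centre of its underside

How it is judged:
On the way, in this order (a step that is already met when the one before it is completed fails the run):
1. the nut is unscrewed on its bolt until it can clear the lips of the fork (value of joint knurled_nut above 2 rad and value of joint lid below 0.1 rad), for 0.1 s.
2. the bolt is swung outward out of the fork and lies down, the lid still shut (value of joint swing_bolt above 1 rad and value of joint lid below 0.1 rad), for 0.1 s.
At the end, for the whole second after the job is handed in: The lid stands still (under 0.05 rad/s) at its balance point, 1.33 rad within 0.1 rad (about 6 degrees), held by the fingers at the ball lever and by nothing else, with the nut still unscrewed (over 2 rad) on the bolt and the bolt lying outward (over 1 rad) (value of joint lid between 1.23 and 1.43 rad and velocity of joint lid between -0.05 and 0.05 rad/s and contact force between the fingers and lid_c9 above 0.3 N and contact force between lid and swab_jar below 0.1 N and contact force between lid and alcohol_dropper below 0.1 N and contact force between lid and tweezers below 0.1 N and contact force between lid and screwdriver below 0.1 N and contact force between lid and slide_box below 0.1 N and value of joint swing_bolt above 1 rad and value of joint knurled_nut above 2 rad); the arm keeps its last pose, push and grip.
It fails at once if the lid tips over backwards past its balance (beyond 1.65 rad) (value of joint lid above 1.65 rad).
It fails at once if the lid slams shut (falls faster than 2.5 rad/s) (velocity of joint lid below -2.5 rad/s).
It fails at once if a bystander is shifted by more than 2 cm (distance of any of swab_jar, alcohol_dropper, tweezers, screwdriver, slide_box from where it was at the start of the episode above 0.02 m).
It also fails if it takes over 67 s, if anything falls off the work surface, if the arm or the gripper's body presses on something with over 40 N, if the wrist force passes 120 N, or if a joint passes its speed limit or range.

ROBOT

A 6-joint arm with a two-finger parallel gripper is mounted at the origin on a cart in front of the work surface, level with it; the furniture and walls round the work are solid. World frame = base frame: x ahead of the robot, y to its left, z up, the work surface at z = 0. Lengths are in m, angles in rad, forces in N, time in s.
With the tool pointing down it reaches from about 0.375 to 0.9 m from the base axis. Payload 3.1 kg.
Tool frame: the origin (TCP) lies on the centre line of the jaws, within the pads' length; the fingertips stand ahead of it and the grasp point (between the pads) lies 3 mm ahead of it (robot.tip_reach is the z of the fingertips in the tool frame, in m); z points along the fingers, y is the line along which they close (so a half turn about z gives the same grasp; the last joint's range is limited). The gripper opens to 87 mm and grips with 3 to 60 N. Pads are 19 mm wide; open, the fingers measure 117 mm over their backs; the gripper's body (75 mm by 190 mm) begins 51 mm behind the grasp point.
Start: joints at [1.032, 0.527, 1.433, -0, 1.181, -0.178], TCP at [0.221, 0.585, 0.245] pointing down, gripper open.
Joint ranges: [-3.08, 3.08], [-0.75, 2.2], [0.22, 2.44], [-1.43, 4.57], [0, 2.65], [-2.85, 2.85]. Speed limits (rad/s): [2.79, 2.79, 3.14, 3.14, 3.14, 3.14].

INTERFACE

Orientations are given as a unit quaternion [x, y, z, w].
In Python, from rig import sensors, eyes, ticket, robot gives the robot as it stands.
- The arm moves only by the tool drive_tool, never from a script. Its argument "deltas" is a list that holds one entry, the list of rows, each a list of 6 numbers: the shift along the tool's x, y, z in mm, then the turn, a rotation vector about the tool's x, y, z in rad. A call has 1 to 8 rows; each row shifts and turns the commanded pose from where the row before left it, along the tool's axes as they then stand; what a row does not reach is not made up. A row lasts 1/12 s, in which the tool goes at most 41.7 mm and 7.16 degrees, less where a joint would pass 70% of its speed; a pose out of reach is approached as far as the arm can. A call is refused whole if a number of a shift passes 41.7 or a number of a turn 0.125, either way. A call with a gripper value outside its range is refused whole. "gripper" is the opening in per cent of the stroke, from 0 (shut) to 100 (fully open), set as the call begins (left out, the last holds). The fingers move at their own pace and stop on an object; "squeeze" is the grip in N (left out, the last holds). Time passes only in rows, so rows that do not move let the fingers close. It gives the time, the measured TCP pose, the force, the opening and the grip force at its end, in the units of the state.
- sensors.get_obs(): the state, without advancing time (a new reading comes with each control period).
- eyes.camera(name): name is "side" or "top" or "wrist"; returns a dict with "img" (400x640x3 uint8, red, green, blue), "fov_y" (degrees; the focal length in pixels is half the picture's height over the tangent of half this angle, whatever the lens; pixels are square), "cx", "cy" (the principal point, pixels), "D" ([k1, k2, p1, p2, k3] as OpenCV has them; the pictures are not rectified), "xyz" and "attitude" of the camera in the world; the wrist camera has in their place "hand_eye" (4x4, takes a point from camera to tool coordinates, whose origin is the TCP and whose axes are the flange's). Camera axes: x right, y up, looking along -z (the intrinsics and any distortion apply to the point x, -y, -z); pixel columns grow to the right and rows downward; lengths in m; the calibration is good to about 2 mm. A picture is of the moment at which its call begins: read the wrist's pose just before it. There is no depth.
- ticket.hand_in(): hands the job in; it is judged then, once.
The state is a dict: "time": time; "q": joint angles; "joint_velocities": joint speeds; "joint_torque": joint torques, N m; "position": TCP position; "tool_rot": TCP orientation; "ft_force": force on the tool from outside, world axes, zero at the start; "moment": the same for the moment, N m; "grip_width": finger opening in m; "grip_force": force on a finger pad.
Only numpy, scipy, OpenCV 4.12 (cv2) and the standard library are available. Lean on these libraries where they do the work, as an engineer would, in place of code of your own. Each camera call takes 0.05 s, during which the arm holds its last target. There are 200 camera calls.

## Working session

There is one attempt and no reset: what is moved stays moved. The work goes in short steps, Python scripts to look and compute and a tool call to move; the robot and the scene stay as the last step left them, time stands still between calls to the robot, and variables do not carry over. Pictures are saved under pics/ and viewed, at most 10 in all, crops included, and the job is handed in when it is done.

Besides the shell and the picture viewer there is one more tool, called after "Request:" as a command line: name --argument value ..., lists and objects as JSON in quotes. drive_tool: Moves the arm, as the interface text tells. Its arguments: {"type":"object","properties":{"deltas":{"type":"array"},"gripper":{"type":"number"},"squeeze":{"type":"number"}},"required":["deltas"]}

```bash
mkdir -p pics; ls; cat > h.py <<'E'
import numpy as np, cv2
from scipy.spatial.transform import Rotation as R
from rig import sensors, eyes, ticket, robot
def info(c):
    f=200/np.tan(np.radians(c["fov_y"])/2)
    K=np.array([[f,0,c["cx"]],[0,f,c["cy"]],[0,0,1.]])
    return K,np.array(c["D"],float)
def rot(a):
    a=np.array(a,float)
    return a if a.shape==(3,3) else R.from_quat(a).as_matrix()
def campose(c,o=None):
    if "hand_eye" in c:
        T=np.eye(4);T[:3,:3]=rot(o["tool_rot"]);T[:3,3]=o["position"]
        T=T@np.array(c["hand_eye"]);return T[:3,:3],T[:3,3]
    return rot(c["attitude"]),np.array(c["xyz"])
def ray(c,uv,o=None):
    K,D=info(c);p=cv2.undistortPoints(np.array([[uv]],float),K,D)[0,0]
    A,t=campose(c,o);d=A@np.array([p[0],-p[1],-1]);return t,d/np.linalg.norm(d)
def atz(c,uv,z,o=None):
    t,d=ray(c,uv,o);return t+d*(z-t[2])/d[2]
def proj(c,P,o=None):
    K,D=info(c);A,t=campose(c,o);p=(np.atleast_2d(P)-t)@A
    p=p*[1,-1,-1];return cv2.projectPoints(p,np.zeros(3),np.zeros(3),K,D)[0][:,0]
def tri(rs):
    M=np.zeros((3,3));b=np.zeros(3)
    for t,d in rs:
        Q=np.eye(3)-np.outer(d,d);M+=Q;b+=Q@t
    return np.linalg.solve(M,b)
E
python3 - <<'E'
from h import *
import pickle
o=sensors.get_obs();print(o,robot.tip_reach)
cs={}
for n in("side","top","wrist"):
    c=eyes.camera(n);cs[n]=c;cv2.imwrite(f"pics/{n}0.png",c["img"][:,:,::-1]);print(n,{k:v for k,v in c.items() if k!="img"})
pickle.dump((o,cs),open("c0.pkl","wb"))
E
```

```text
pics
{'time': 0.0, 'q': array([ 1.03151583e+00,  5.28462851e-01,  1.43386031e+00,  1.01087498e-05,
        1.18137555e+00, -1.78512477e-01]), 'joint_velocities': array([ 1.06482076e-03,  3.84780766e-05, -7.63201081e-04,  8.97181304e-05,
       -1.68400284e-03, -3.20614677e-03]), 'joint_torque': array([-3.16738369e-04, -4.40039206e+01, -1.76592439e+01,  6.32235850e-02,
        5.81605209e-02, -1.79877429e-04]), 'position': array([0.22025433, 0.58420095, 0.24358696]), 'tool_rot': array([ 1.79409159e-01,  9.83773980e-01, -9.84290461e-04, -3.74242176e-04]), 'ft_force': array([ 0.16621147,  0.48853528, -0.07830745]), 'moment': array([0.02401667, 0.02630643, 0.00108084]), 'grip_force': 0.0, 'grip_width': 0.0873082751590896} 0.022
side {'fov_y': 52.74966317045626, 'cx': 316.69871749397834, 'cy': 197.1012941747915, 'D': array([-0.01010953,  0.        ,  0.        ,  0.        ,  0.        ]), 'xyz': array([-0.17765955, -0.04682543,  0.72975023]), 'attitude': array([ 0.31285775, -0.28967811, -0.63161435,  0.64751057])}
top {'fov_y': 47.554224195291624, 'cx': 317.53167131699166, 'cy': 201.04445173996316, 'D': array([-0.02652623,  0.        ,  0.        ,  0.        ,  0.        ]), 'xyz': array([ 0.42341139, -0.029746  ,  1.08115045]), 'attitude': array([ 0.04921737, -0.05349464, -0.69525415,  0.71507877])}
wrist {'fov_y': 70.27073363339993, 'cx': 316.83977037460323, 'cy': 201.6730461502578, 'D': array([-0.01470528,  0.        ,  0.        ,  0.        ,  0.        ]), 'hand_eye': array([[ 1.04951253e-03,  9.59838465e-01,  2.80551277e-01,
         7.60514458e-02],
       [ 9.99999381e-01, -1.11095244e-03,  5.99641011e-05,
         7.70628867e-04],
       [ 3.69234977e-04,  2.80551040e-01, -9.59839037e-01,
        -1.40239502e-01],
       [ 0.00000000e+00,  0.00000000e+00,  0.00000000e+00,
         1.00000000e+00]])}
```

View pics/top0.png

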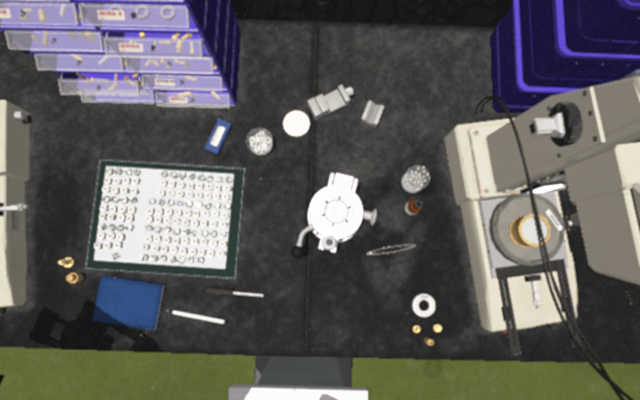

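View pics/side0.png

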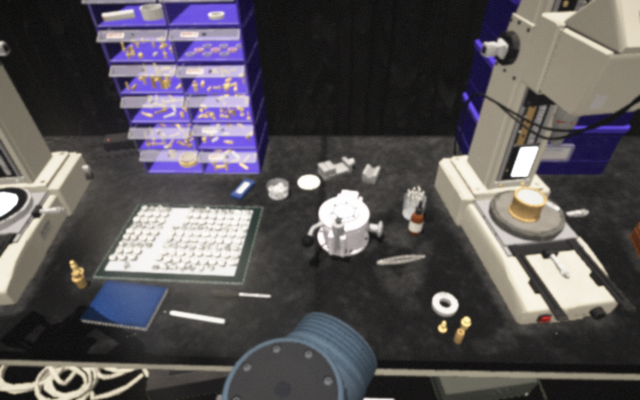

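The top view shows the pot at about (336,212), the nut near (328,243), the black ball near (299,252) and the hinge near (343,183). The jar, dropper and tweezers are to the right. I'll enlarge both views.

```bash
python3 - <<'E'
from h import *
import pickle
o,cs=pickle.load(open("c0.pkl","rb"))
a=cv2.resize(cs["top"]["img"][165:275,285:385],None,fx=4,fy=4,interpolation=2)
b=cv2.resize(cs["side"]["img"][180:290,290:390],None,fx=4,fy=4,interpolation=2)
cv2.imwrite("pics/crop0.png",np.hstack([a,b])[:,:,::-1])
E
```

```text
(no output)
```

View pics/crop0.png

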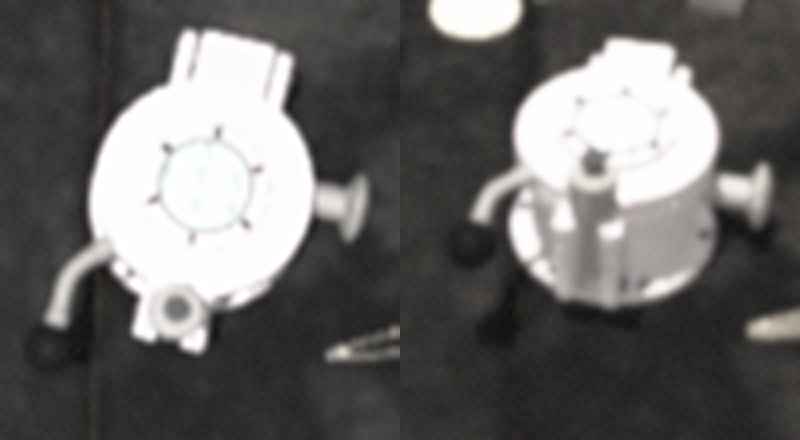

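The crop shows the sight glass at top (336.2,211), the nut top at (329.2,242) and the ball at (297.5,251.7). In the side view the ball is at (306.7,240.7) and the sight glass at (343.2,211.2).

```bash
python3 - <<'E'
from h import *
import pickle
o,cs=pickle.load(open("c0.pkl","rb"));T,S=cs["top"],cs["side"]
for n,a,b,z in(("glass",(336.2,211),(343.2,211.2),.09),("nut",(329.2,242),(338.7,221),.117),("ball",(297.5,251.7),(306.7,240.7),.079)):
    print(n,atz(T,a,z).round(4),atz(S,b,z).round(4),tri([ray(T,a),ray(S,b)]).round(4))
# fit pot pose x,y,yaw from these pixels
from scipy.optimize import least_squares
L=np.array([[0,0,.09],[-.072,0,.117],[-.106,.062,.079]])
def w(p,L=L):
    c,s=np.cos(p[2]),np.sin(p[2]);return L@np.array([[c,s,0],[-s,c,0],[0,0,1]])+[p[0],p[1],0]
uvT=np.array([(336.2,211),(329.2,242),(297.5,251.7)]);uvS=np.array([(343.2,211.2),(338.7,220.5),(306.7,240.7)])
r=least_squares(lambda p:np.r_[(proj(T,w(p))-uvT).ravel(),(proj(S,w(p))-uvS).ravel()],[.4,-.05,0])
print(r.x,r.fun.round(1)); print(w(r.x).round(4)); print("yaw",R.from_quat(o["tool_rot"]).as_matrix().round(3))
E
```

```text
glass [ 0.5477 -0.0754  0.09  ] [ 0.5445 -0.0725  0.09  ] [ 0.548  -0.0741  0.087 ]
nut [ 0.4777 -0.0608  0.117 ] [ 0.4811 -0.0609  0.117 ] [ 0.4775 -0.0607  0.1204]
ball [0.4566 0.0071 0.079 ] [0.4563 0.0105 0.079 ] [0.4565 0.0088 0.0788]
[ 0.54813486 -0.07428228 -0.20304774] [-0.5 -0.2 -0.5  0.  -0.3 -0.1  0.7 -1.  -0.5  1.6  1.2 -0.2]
[[ 0.5481 -0.0743  0.09  ]
 [ 0.4776 -0.0598  0.117 ]
 [ 0.4568  0.0078  0.079 ]]
yaw [[-0.936  0.353 -0.001]
 [ 0.353  0.936 -0.002]
 [ 0.    -0.002 -1.   ]]
```

Request:
drive_tool --deltas '[[[-26,-28.4,2.5,0,0,0],[-26,-28.4,2.5,0,0,0],[-26,-28.4,2.5,0,0,0],[-26,-28.4,2.5,0,0,0],[-26,-28.4,2.5,0,0,0],[-26,-28.4,2.5,0,0,0],[-26,-28.4,2.5,0,0,0],[-26,-28.4,2.5,0,0,0]]]' --gripper 70

```text
time: 0.82
position: [0.3351, 0.297, 0.2244]
tool_rot: [0.179, 0.984, -0.0, 0.0]
ft_force: [1.0, 1.0, -0.4]
grip_width: 0.0612
grip_force: 0.0
```

Request:
drive_tool --deltas '[[[-26,-28.4,2.5,0,0,0],[-26,-28.4,2.5,0,0,0],[-26,-28.4,2.5,0,0,0],[-26,-28.4,2.5,0,0,0],[-26,-28.4,2.5,0,0,0],[-26,-28.4,2.5,0,0,0],[-26,-28.4,2.5,0,0,0],[-26,-28.4,2.5,0,0,0]]]'

```text
time: 1.48
position: [0.4497, 0.0108, 0.2044]
tool_rot: [0.18, 0.984, 0.0, -0.0]
ft_force: [-0.1, 1.0, -1.0]
grip_width: 0.0607
grip_force: 0.0
```

Request:
drive_tool --deltas '[[[-26,-28.4,2.5,0,0,0],[-26,-28.4,2.5,0,0,0],[0,0,0,0,0,0.124],[0,0,0,0,0,0.124],[0,0,0,0,0,0.124],[0,0,0,0,0,0.124],[0,0,0,0,0,0.124],[0,0,0,0,0,0.124]]]'

```text
time: 2.15
position: [0.4778, -0.0588, 0.1993]
tool_rot: [0.527, 0.85, -0.0, -0.0]
ft_force: [-0.6, 0.8, -0.4]
grip_width: 0.0608
grip_force: 0.0
```

Request:
drive_tool --deltas '[[[0,0,0,0,0,0.124],[0,0,0,0,0,0.124],[0,0,0,0,0,0.124],[0,0,0,0,0,0.124],[0,0,0,0,0,0.124],[0,0,0,0,0,0.124],[0,0,0,0,0,0.124],[0,0,0,0,0,0.124]]]'

```text
time: 2.82
position: [0.4779, -0.0587, 0.1994]
tool_rot: [0.868, 0.496, -0.0, -0.0]
ft_force: [-0.1, 0.4, 0.6]
grip_width: 0.0609
grip_force: 0.0
```

Request:
drive_tool --deltas '[[[0,0,0,0,0,0.124],[0,0,0,0,0,0.124],[0,0,0,0,0,0.124],[0,0,0,0,0,0.124],[0,0,0,0,0,0.124],[0,0,0,0,0,0.124],[0,0,0,0,0,0.124],[0,0,0,0,0,0.124]]]'

```text
time: 3.48
position: [0.4779, -0.0587, 0.1994]
tool_rot: [1.0, 0.023, -0.0, -0.0]
ft_force: [0.0, -1.0, 0.1]
grip_width: 0.0608
grip_force: 0.0
```

Request:
drive_tool --deltas '[[[0,0,0,0,0,0.124],[0,0,0,0,0,0.124],[0,0,0,0,0,0],[0,0,0,0,0,0]]]'

```text
time: 3.82
position: [0.4779, -0.0587, 0.1995]
tool_rot: [0.995, -0.096, -0.0, -0.0]
ft_force: [-0.6, 0.3, -0.9]
grip_width: 0.0611
grip_force: 0.0
```

```bash
python3 - <<'E'
from h import *
import pickle
o=sensors.get_obs();c=eyes.camera("wrist")
print(o["time"],o["q"].round(3),o["position"].round(4),rot(o["tool_rot"]).round(3),o["ft_force"])
pickle.dump((o,c),open("c1.pkl","wb"))
cv2.imwrite("pics/w1.png",c["img"][:,:,::-1])
E
```

```text
3.8167 [-0.355  0.404  1.833 -0.     0.904  1.408] [ 0.4779 -0.0587  0.1995] [[ 0.982 -0.191 -0.   ]
 [-0.191 -0.982  0.   ]
 [-0.    -0.    -1.   ]] [-0.59369098  0.29819472 -0.93640258]
```

View pics/w1.png

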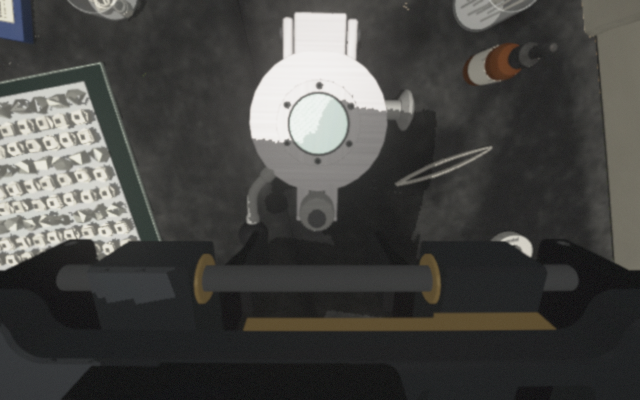

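The wrist view shows the nut top at about (317,217), the glass centre at (318.5,124) and the dark ball at about (250,230), partly hidden by the gripper.

```bash
python3 - <<'E'
from h import *
import pickle
o,c=pickle.load(open("c1.pkl","rb"))
n=atz(c,(317,217),.117,o);g=atz(c,(318.5,124),.09,o)
print(n.round(4),g.round(4),np.linalg.norm((n-g)[:2]),np.arctan2(*(g-n)[[1,0]]))
print(rot(o["tool_rot"]).T@(n-o["position"]))
E
```

```text
[ 0.4776 -0.0583  0.117 ] [ 0.55   -0.0736  0.09  ] 0.07401844232053806 -0.20841264859513792
[-0.00036592 -0.00031778  0.08245185]
```

Request:
drive_tool --deltas '[[[0,0,20,0,0,0],[0,0,20,0,0,0],[0,0,20,0,0,0],[0,0,12,0,0,0],[0,0,6,0,0,0],[0,0,4.5,0,0,0],[0,0,0,0,0,0]]]'

```text
time: 4.45
position: [0.4779, -0.0587, 0.1166]
tool_rot: [0.995, -0.097, -0.0, -0.0]
ft_force: [0.4, -0.5, 0.4]
grip_width: 0.0611
grip_force: 0.0
```

Request:
drive_tool --deltas '[[[0,0,0,0,0,0],[0,0,0,0,0,0],[0,0,0,0,0,0],[0,0,0,0,0,0],[0,0,0,0,0,0],[0,0,0,0,0,0]]]' --gripper 0 --squeeze 30

```text
time: 4.95
position: [0.4781, -0.0587, 0.1174]
tool_rot: [0.995, -0.097, 0.0, 0.0]
ft_force: [0.8, 3.5, 0.8]
grip_width: 0.0294
grip_force: 3.1
```

Request:
drive_tool --deltas '[[[0,0,0,0,0,0],[0,0,0,0,0,0],[0,0,-0.2,0,0,-0.124],[0,0,-0.2,0,0,-0.124],[0,0,-0.2,0,0,-0.124],[0,0,-0.2,0,0,-0.124]]]'

```text
time: 5.45
position: [0.4782, -0.0587, 0.118]
tool_rot: [0.988, 0.153, 0.0, -0.0]
ft_force: [0.4, 1.1, 1.3]
grip_width: 0.0284
grip_force: 30.0
```

Gripped at 30 N and turning well.

Request:
drive_tool --deltas '[[[0,0,-0.2,0,0,-0.124],[0,0,-0.2,0,0,-0.124],[0,0,-0.2,0,0,-0.124],[0,0,-0.2,0,0,-0.124],[0,0,-0.2,0,0,-0.124],[0,0,-0.2,0,0,-0.124],[0,0,-0.2,0,0,-0.124],[0,0,-0.2,0,0,-0.124]]]'

```text
time: 6.12
position: [0.4784, -0.0587, 0.1196]
tool_rot: [0.797, 0.605, 0.0, 0.0]
ft_force: [0.3, 0.4, 1.1]
grip_width: 0.0283
grip_force: 30.0
```

Request:
drive_tool --deltas '[[[0,0,-0.2,0,0,-0.124],[0,0,-0.2,0,0,-0.124],[0,0,-0.2,0,0,-0.124],[0,0,-0.2,0,0,-0.124],[0,0,-0.2,0,0,-0.124],[0,0,-0.2,0,0,-0.124],[0,0,-0.2,0,0,-0.124],[0,0,-0.2,0,0,-0.124]]]'

```text
time: 6.78
position: [0.4785, -0.0586, 0.1212]
tool_rot: [0.413, 0.911, 0.0, 0.0]
ft_force: [1.3, 1.2, 1.7]
grip_width: 0.028
grip_force: 30.0
```

Request:
drive_tool --deltas '[[[0,0,-0.2,0,0,-0.124],[0,0,-0.2,0,0,-0.124],[0,0,-0.2,0,0,-0.124],[0,0,-0.2,0,0,-0.124],[0,0,-0.2,0,0,-0.124],[0,0,0,0,0,-0.041],[0,0,0,0,0,0],[0,0,0,0,0,0]]]'

```text
time: 7.45
position: [0.4782, -0.0585, 0.1222]
tool_rot: [0.098, 0.995, 0.0, 0.0]
ft_force: [1.0, 2.3, 2.7]
grip_width: 0.0284
grip_force: 30.0
```

```bash
python3 - <<'E'
from h import *
import pickle
o=sensors.get_obs();c=eyes.camera("wrist");c2=eyes.camera("side")
print(o["time"],o["q"].round(3),o["position"].round(4),rot(o["tool_rot"]).round(3),o["ft_force"],o["moment"])
b=cv2.resize(c2["img"][170:290,270:410],None,fx=4,fy=4,interpolation=2)
cv2.imwrite("pics/s2.png",b[:,:,::-1])
E
```

```text
7.45 [-3.550e-01  5.410e-01  1.898e+00  1.000e-03  7.020e-01 -1.729e+00] [ 0.4782 -0.0585  0.1222] [[-0.981  0.196  0.001]
 [ 0.196  0.981  0.   ]
 [-0.001  0.    -1.   ]] [1.04513378 2.2719826  2.67439893] [ 0.52088928 -0.2014816   0.06450321]
```

View pics/s2.png

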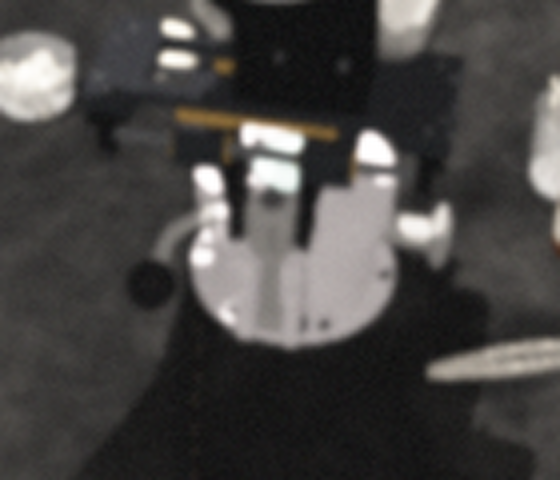

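The nut is held and the side view shows no fouling. Next I swing the bolt outward, which is tool +x, on an arc.

Request:
drive_tool --deltas '[[[4,0,0.1,0,0,0],[4,0,0.3,0,0,0],[4,0,0.5,0,0,0],[4,0,0.7,0,0,0],[0,0,0,0,0,0]]]' --squeeze 15

```text
time: 7.97
position: [0.4607, -0.055, 0.1202]
tool_rot: [0.098, 0.995, 0.0, -0.001]
ft_force: [1.5, 4.2, 1.9]
grip_width: 0.0283
grip_force: 15.0
```

Request:
drive_tool --deltas '[[[5,0,1.1,0,0,0],[5,0,1.5,0,0,0],[5,0,1.9,0,0,0],[5,0,2.2,0,0,0],[5,0,2.7,0,0,0],[5,0,3.1,0,0,0],[0,0,0,0,0,0]]]'

```text
time: 8.55
position: [0.4313, -0.0489, 0.1073]
tool_rot: [0.098, 0.995, 0.001, -0.001]
ft_force: [3.3, 7.1, -0.9]
grip_width: 0.0285
grip_force: 15.0
```

Request:
drive_tool --deltas '[[[0,0,0,0,0,0],[0,0,0,0,0,0],[0,0,0,0,0,0],[0,0,0,0,0,0],[0,0,0,0,0,0],[0,0,0,0,0,0]]]' --gripper 60

```text
time: 9.05
position: [0.4329, -0.0501, 0.108]
tool_rot: [0.098, 0.995, -0.0, -0.0]
ft_force: [-0.4, -0.1, 0.2]
grip_width: 0.0512
grip_force: 0.0
```

Request:
drive_tool --deltas '[[[0,0,-20,0,0,0],[0,0,-20,0,0,0],[0,0,-20,0,0,0],[0,0,-20,0,0,0],[0,0,0,0,0,0],[0,0,0,0,0,0]]]'

```text
time: 9.55
position: [0.4335, -0.0501, 0.1888]
tool_rot: [0.098, 0.995, -0.0, 0.001]
ft_force: [0.1, -0.1, -0.0]
grip_width: 0.0522
grip_force: 0.0
```

```bash
python3 - <<'E'
from h import *
import pickle
o=sensors.get_obs();c=eyes.camera("wrist");c2=eyes.camera("side")
print(o["time"],o["q"].round(3),o["position"].round(4),o["ft_force"])
pickle.dump((o,c),open("c3.pkl","wb"))
b=cv2.resize(c2["img"][170:290,270:380],None,fx=3,fy=3,interpolation=2)
a=c["img"][:360,100:570]
cv2.imwrite("pics/s3.png",np.hstack([a,b])[:,:,::-1])
E
```

```text
9.55 [-0.372  0.369  1.951 -0.     0.818 -1.747] [ 0.4335 -0.0501  0.1888] [ 0.0778133  -0.09271035 -0.03657336]
```

View pics/s3.png

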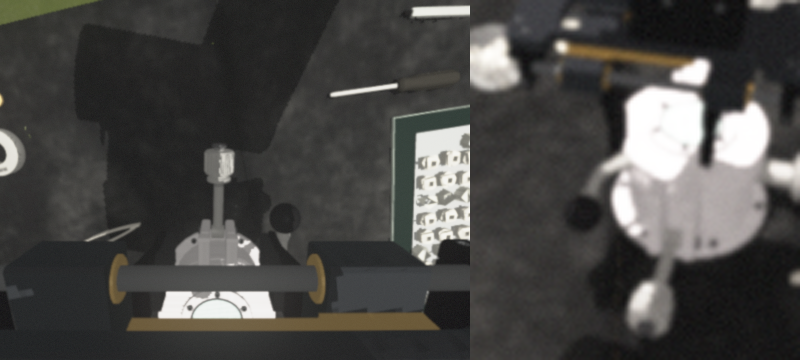

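The bolt lies out in front. The ball in the wrist image is at (385,217) in full-frame pixels.

```bash
python3 - <<'E'
from h import *
import pickle
o,c=pickle.load(open("c3.pkl","rb"))
b=atz(c,(385,217),.079,o);print(b)
print("bolt at z~.035:",atz(c,(319,165),.04,o))
A=rot(o["tool_rot"]);print(A.T@(b-o["position"])); print(A.T@(np.array([.4568,.0078,.079])-o["position"]))
E
```

```text
[0.45791935 0.0103515  0.079     ]
bolt at z~.035: [ 0.40446436 -0.04165214  0.04      ]
[-0.01192163  0.06412826  0.10976757]
[-0.0113197   0.06140782  0.10976773]
```

Request:
drive_tool --deltas '[[[-4,21,0,0,0,0],[-4,21,0,0,0,0],[-3.6,21,0,0,0,0],[0,0,30,0,0,0],[0,0,30,0,0,0],[0,0,25,0,0,0],[0,0,15,0,0,0],[0,0,7,0,0,0]]]'

```text
time: 10.32
position: [0.4542, 0.0103, 0.0778]
tool_rot: [0.098, 0.995, 0.0, -0.003]
ft_force: [0.6, -0.1, -0.2]
grip_width: 0.0519
grip_force: 0.0
```

Request:
drive_tool --deltas '[[[0,0,0,0,0,0],[0,0,0,0,0,0],[0,0,0,0,0,0],[0,0,0,0,0,0],[0,0,0,0,0,0],[0,0,0,0,0,0],[0,0,0,0,0,0],[0,0,0,0,0,0]]]' --gripper 0 --squeeze 20

```text
time: 10.98
position: [0.4571, 0.0095, 0.0817]
tool_rot: [0.098, 0.995, -0.0, 0.001]
ft_force: [-0.5, -1.5, 6.5]
grip_width: 0.0275
grip_force: 20.0
```

```bash
python3 - <<'E'
import numpy as np
th=np.r_[0.02,np.arange(1,22)*.06+.02,1.31,1.33]
f=lambda t:np.array([183*np.cos(t+.104),-183*np.sin(t+.104)]).T
p=np.vstack([f(np.r_[0]),f(th)]) if 0 else f(np.r_[0,th])
# tool x = -pot x: pot x=76-R cos => tool x = +R cos
d=np.diff(p,axis=0).round(1)
for i in range(0,len(d),8): print([[float(a),0,float(b),0,0,0] for a,b in d[i:i+8]])
print(d.sum(0),p[-1]-p[0])
E
```

```text
[[-0.4, 0, -3.6, 0, 0, 0], [-1.7, 0, -10.8, 0, 0, 0], [-2.3, 0, -10.7, 0, 0, 0], [-3.0, 0, -10.6, 0, 0, 0], [-3.6, 0, -10.4, 0, 0, 0], [-4.2, 0, -10.1, 0, 0, 0], [-4.8, 0, -9.9, 0, 0, 0], [-5.4, 0, -9.6, 0, 0, 0]]
[[-6.0, 0, -9.2, 0, 0, 0], [-6.5, 0, -8.8, 0, 0, 0], [-7.0, 0, -8.4, 0, 0, 0], [-7.5, 0, -8.0, 0, 0, 0], [-8.0, 0, -7.5, 0, 0, 0], [-8.4, 0, -7.0, 0, 0, 0], [-8.8, 0, -6.5, 0, 0, 0], [-9.2, 0, -6.0, 0, 0, 0]]
[[-9.5, 0, -5.4, 0, 0, 0], [-9.9, 0, -4.8, 0, 0, 0], [-10.1, 0, -4.2, 0, 0, 0], [-10.4, 0, -3.6, 0, 0, 0], [-10.6, 0, -3.0, 0, 0, 0], [-10.7, 0, -2.4, 0, 0, 0], [-5.4, 0, -0.9, 0, 0, 0], [-3.6, 0, -0.5, 0, 0, 0]]
[-157.  -161.9] [-157.05550388 -162.29269729]
```

Request:
drive_tool --deltas '[[[-0.4,0,-3.6,0,0,0],[-1.7,0,-10.8,0,0,0],[-2.3,0,-10.7,0,0,0],[-3.0,0,-10.6,0,0,0],[-3.6,0,-10.4,0,0,0],[-4.2,0,-10.1,0,0,0],[-4.8,0,-9.9,0,0,0],[-5.4,0,-9.6,0,0,0]]]'

```text
time: 11.65
position: [0.4811, 0.0044, 0.157]
tool_rot: [0.098, 0.995, -0.0, -0.001]
ft_force: [0.3, -3.3, -2.0]
grip_width: 0.0277
grip_force: 20.0
```

Request:
drive_tool --deltas '[[[-6.0,0,-9.2,0,0,0],[-6.5,0,-8.8,0,0,0],[-7.0,0,-8.4,0,0,0],[-7.5,0,-8.0,0,0,0],[-8.0,0,-7.5,0,0,0],[-8.4,0,-7.0,0,0,0],[-8.8,0,-6.5,0,0,0],[-9.2,0,-6.0,0,0,0]]]'

```text
time: 12.32
position: [0.5395, -0.008, 0.2181]
tool_rot: [0.097, 0.995, -0.001, -0.003]
ft_force: [-3.1, -5.3, 1.2]
grip_width: 0.0279
grip_force: 20.0
```

Request:
drive_tool --deltas '[[[-9.5,0,-5.4,0,0,0],[-9.9,0,-4.8,0,0,0],[-10.1,0,-4.2,0,0,0],[-10.4,0,-3.6,0,0,0],[-10.6,0,-3.0,0,0,0],[-10.7,0,-2.4,0,0,0],[-5.4,0,-0.9,0,0,0],[-3.6,0,-0.5,0,0,0]]]'

```text
time: 12.98
position: [0.6108, -0.0232, 0.2442]
tool_rot: [0.098, 0.995, -0.002, 0.0]
ft_force: [-2.5, -5.9, 6.0]
grip_width: 0.0277
grip_force: 20.0
```

Request:
drive_tool --deltas '[[[0,0,0,0,0,0],[0,0,0,0,0,0],[0,0,0,0,0,0],[0,0,0,0,0,0]]]'

```text
time: 13.32
position: [0.61, -0.023, 0.244]
tool_rot: [0.098, 0.995, -0.002, -0.0]
ft_force: [-1.3, -6.3, 5.4]
grip_width: 0.0277
grip_force: 20.0
```

```bash
python3 - <<'E'
from h import *
import pickle
o=sensors.get_obs();c=eyes.camera("wrist");c2=eyes.camera("side")
print(o["time"],o["q"].round(3),o["position"].round(4),o["ft_force"],o["grip_force"])
A=R.from_euler("z",-.204).as_matrix();g=A.T@(o["position"]-[0,0,.003]-[.5481,-.0743,0]);print(g, np.arctan2(g[2]-.06,.076-g[0])-.104,np.hypot(g[2]-.06,.076-g[0]))
pickle.dump((o,c,c2),open("c4.pkl","wb"))
b=cv2.resize(c2["img"][130:270,280:400],None,fx=3,fy=3,interpolation=2)
a=cv2.resize(c["img"],None,fx=.66,fy=.66)
b=b[:400,:378];a=np.pad(a,((0,b.shape[0]-a.shape[0]),(0,0),(0,0)))
cv2.imwrite("pics/s4.png",np.hstack([a,b])[:,:,::-1])
E
```

```text
13.3167 [-0.218  0.509  1.471 -0.005  1.162 -1.592] [ 0.61  -0.023  0.244] [-1.30942054 -6.28305568  5.37924953] 20.045641427859664
[0.05017594 0.06277022 0.24099189] 1.3250721061066046 0.18282490521040642
```

View pics/s4.png

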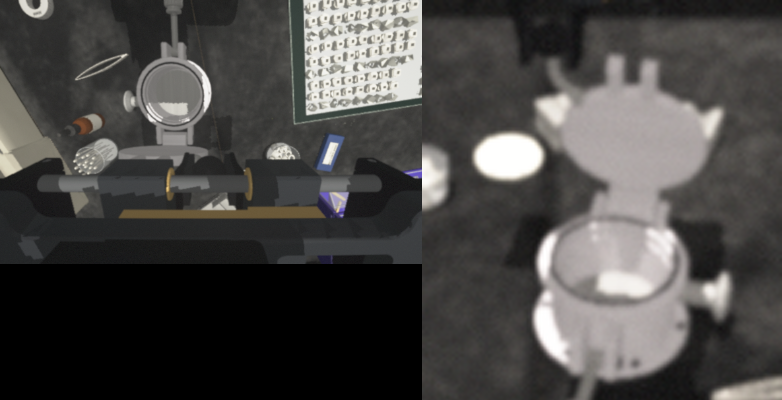

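The lid stands up with the ball in the fingers. The kinematics give 1.325 rad at a radius of 182.8 mm, which matches the expected 183 mm, so I'm handing in.

```bash
python3 -c "
from rig import sensors,ticket
o=sensors.get_obs();print(o['time'],o['joint_velocities'].round(3),o['grip_force'])
print(ticket.hand_in())"
```

```text
13.4167 [-0.    -0.001 -0.001  0.001  0.    -0.001] 20.045564901083708
the job is handed in; nothing more can be done
None
```

I handed the job in at 13.4 s with the nut unscrewed about 3.1 rad, the bolt lying out in front and the lid held still by its ball at about 1.33 rad; angles are from arm motion, and no verdict came back.

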